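Open the tasting box on the cheese counter

ROBOT

A 6-joint arm with a two-finger parallel gripper is mounted at the origin on the work surface. World frame = base frame: x ahead of the robot, y to its left, z up, the work surface at z = 0. Lengths are in mm, angles in rad, forces in N, time in s.
With the tool pointing down it reaches from about 300 to 875 mm from the base axis. Payload 6.4 kg.
Tool frame: the origin (TCP) lies on the centre line of the jaws, within the pads' length; the fingertips stand 14 mm ahead of it and the grasp point (between the pads) lies 5 mm behind it; z points along the fingers, y is the line along which they close (so a half turn about z gives the same grasp; the last joint's range is limited). The gripper opens to 88 mm and grips with 3 to 60 N. Pads are 18 mm wide; open, the fingers measure 123 mm over their backs; the gripper's body (75 mm by 187 mm) begins 45 mm behind the grasp point.
Start: joints at [1.056, 0.181, 1.607, -0, 1.354, -0.206], TCP at [174.74, 547.82, 231.814] pointing down, gripper open.
Joint ranges: [-2.99, 2.99], [-0.89, 2.07], [0.3, 2.58], [-1.14, 4.28], [0, 2.63], [-3.12, 3.12]. Speed limits (rad/s): [2.57, 2.57, 3.01, 3.14, 3.14, 3.14].

INTERFACE

Orientations are given as a unit quaternion [x, y, z, w].
In Python, from cell import sensors, vision, order gives the robot as it stands. The module is installed in compiled form; this text tells all that it offers.
- The arm moves only by the tool play_rows, never from a script. Its argument "moves" is a list of rows, each a list of 6 numbers: the shift along the tool's x, y, z in units of 30 mm (1.0 is 30 mm), then the turn, a rotation vector about the tool's x, y, z in rad. A call has 1 to 12 rows; each row shifts and turns the commanded pose from where the row before left it, along the tool's axes as they then stand; what a row does not reach is not made up. A row lasts 1/12 s, in which the tool goes at most 41.7 mm and 7.16 degrees, less where a joint would pass 70% of its speed; a pose out of reach is approached as far as the arm can. A call is refused whole if a number of a shift passes 1 or a number of a turn 0.125, either way. A call with a gripper value outside its range is refused whole. "fingers" is the opening, from 0 (shut) to 1 (fully open), set as the call begins (left out, the last holds). The fingers move at their own pace and stop on an object; "squeeze" is the grip in N (left out, the last holds). Time passes only in rows, so rows that do not move let the fingers close. It gives the time, the measured TCP pose, the force, the opening and the grip force at its end, in the units of the state.
- sensors.state(): the state, without advancing time (a new reading comes with each control period).
- vision.grab_frame(name): name is "scene" or "top" or "wrist"; returns the picture (384x512x3 uint8, blue, green, red); there is no depth.
- vision.calibration(name): a dict with "fx", "fy", "cx", "cy" (pixels), "R" (3x3) and "t" (3): a world point X has camera coordinates R X + t. Camera axes: x right, y down, z forward; pixel columns grow to the right and rows downward; lengths in mm; the calibration is good to about 2 mm. A picture is of the moment at which its call begins: read the wrist's pose just before it. calibration takes no time and is no camera call; for the wrist camera it gives the pose at the moment of the call.
- order.hand_in(): hands the job in; it is judged then, once.
Trained networks look in the newest picture that a camera, given by its name, has taken for a name from the list of things; names that differ only in an ending like _2 or _b are one class to them, and where a whole thing is asked for, a point or a joint stands for the part that bears it (a point fixed in the world has none). Each returns a list of dicts, best first, with "p" (0 to 1); they miss things now and then, are a little off and sometimes report something else, mostly with a low value. They report only what shows in the picture. A call takes as long as a camera call. They do not tell look-alikes from the thing itself.
- vision.look_for(camera, query): "extent" ([left, top, right, bottom] in pixels, round what is visible of it).
- vision.mark_of(camera, query): "xy" ([column, row] in pixels: a listed point, or the origin of a listed thing).
The state is a dict: "time_s": time; "qpos": joint angles; "joint_vel": joint speeds; "effort": joint torques, N m; "tcp_pos": TCP position; "tool_rot": TCP orientation; "ft_force": force on the tool from outside, world axes, zero at the start; "moment": the same for the moment, N m; "finger_gap": finger opening in mm; "gripper_force": force on a finger pad.
Only numpy, scipy, OpenCV 4.12 (cv2) and the standard library are available. Lean on these libraries where they do the work, as an engineer would, in place of code of your own. Each camera call takes 0.05 s, during which the arm holds its last target. There are 200 camera calls.

TASK

Get the red-lidded tasting box ready for customers using pushes of the fingertips alone, picking nothing up: first push the chutney bottle that stands behind that box along the counter to one side, until it stands upright wholly past the end of the box, then push the red lid up and over until it tips back and rests fully open by itself. Do not let the lid slam, leave the white-lidded box shut and do not disturb the other goods.

Things in the scene. Friction and masses are not known exactly. Their poses are not given: they have to be found in the camera images.
- red_box: the tasting box under the red lid, in light wood, fixed to the counter: 130 deep (its x) x 150 wide (its y) x 60 high, walls 8. Origin: centre of the underside; z up, x from the lipped front to the hinged back, y along its width. It may stand on the left or on the right.
- red_lid (a joint): 0 = shut, grows as it opens, 2.0 = against its stop, leaning well back. The lid is a red board 155 x 150 x 10, about 0.2 kg, hinged along the box's top back edge. The hinge is free and slightly damped: let go below about 1.5 rad the lid falls shut, beyond that it tips back by itself.
- red_lid_edge (a point): middle of the lower front edge of the red lid (the underside of the lip, 155 from the hinge line). When shut the lid overhangs the box front by 25, a lip that a fingertip can get under; on that front edge stands a light wooden tab 60 wide, 8 thick and 35 high, which can be pushed too
- red_lid_hinge (a point): middle of the red lid's hinge line, which runs along the box's y, 65 behind the box's centre and 60.5 above the counter
- bottle_mid (a point): the chutney bottle, red-brown with a paper label and white cap, loose, about 0.45 kg: 68 across up to 150, narrowing to a 38 wide cap, 200 high; this point is on its axis half-way up (100 above its foot); z along the bottle. It stands close behind the red box, in the way of the lid. Pushed low it slides upright
- white_box: a second tasting box, with a white lid, in light wood, fixed to the counter: 130 deep (its x) x 150 wide (its y) x 60 high, walls 8. Origin: centre of the underside; z up, x from the lipped front to the hinged back, y along its width.
- white_lid (a joint): the white lid, like the red one; 0 = shut. Leave it shut
- wrapped_cheese_mid (a point): a small block of cheese in white paper with a red band, 80 x 55 x 35, loose; point at its centre. Leave it alone
- cheese_wheel_mid (a point): a small golden cheese wheel, 128 across, 40 high, loose; point at its centre. Leave it alone
- mustard_jar_mid (a point): a small jar with a yellow cap, 60 across, 80 high, loose; point at its centre. Leave it alone
- honey_jar_mid (a point): an amber jar with a brass cap, 68 across, 100 high, loose; point at its centre. Leave it alone
- card_terminal_mid (a point): a grey card terminal, 170 x 80 x 30, loose; point at its centre. Leave it alone
Not all that is in view belongs to the job. Of the things that look like the part that bears bottle_mid, the smaller one is meant.

How it is judged:
By the outcome, as a careful person would: the job done as asked, in the order asked, and still so for the second after the job is handed in, with the robot touching nothing.
It also fails if it takes over 59 s, if anything falls off the work surface, if the arm or the gripper's body presses on something with over 40 N, if the wrist force passes 120 N, or if a joint passes its speed limit or range.

## Working session

There is one attempt and no reset: what is moved stays moved. The work goes in short steps, Python scripts to look and compute and a tool call to move; the robot and the scene stay as the last step left them, time stands still between calls to the robot, and variables do not carry over. Pictures are saved under pics/ and viewed, at most 10 in all, crops included, and the job is handed in when it is done.

Besides the shell and the picture viewer there is one more tool, called after ">>>" by a JSON object that holds its "op" and its "data", one argument or row to a line. play_rows: Moves the arm, as the interface text tells. Its arguments: {"type":"object","properties":{"moves":{"type":"array"},"fingers":{"type":"number"},"squeeze":{"type":"number"}},"required":["moves"]}

```bash
mkdir -p pics; cat > h.py <<'E'
import numpy as np, cv2
from cell import sensors, vision, order
def ray(cam,uv):
    c=vision.calibration(cam);R=np.array(c["R"]);t=np.array(c["t"])
    d=R.T@np.array([(uv[0]-c["cx"])/c["fx"],(uv[1]-c["cy"])/c["fy"],1]);return -R.T@t,d
def at_z(cam,uv,z):
    o,d=ray(cam,uv);return o+d*(z-o[2])/d[2]
def proj(cam,X):
    c=vision.calibration(cam);p=np.array(c["R"])@np.array(X)+np.array(c["t"]);return [c["fx"]*p[0]/p[2]+c["cx"],c["fy"]*p[1]/p[2]+c["cy"]]
E
python3 - <<'E'
from h import *
a=vision.grab_frame("scene");b=vision.grab_frame("top")
cv2.imwrite("pics/scene0.png",a);cv2.imwrite("pics/top0.png",b)
Z=dict(red_box=0,red_lid_edge=60,red_lid_hinge=60,bottle_mid=100,white_box=0,wrapped_cheese_mid=17,cheese_wheel_mid=20,mustard_jar_mid=40,honey_jar_mid=50,card_terminal_mid=15)
for cam in("top","scene"):
  for q,z in Z.items():
    for m in vision.mark_of(cam,q)[:3]:
      if m["p"]>.2: print(cam,q,round(m["p"],2),np.round(m["xy"]),np.round(at_z(cam,m["xy"],z)))
print(sensors.state())
E
```

```text
top red_box 0.71 [194. 214.] [538. 195.   0.]
top red_lid_edge 0.91 [194. 239.] [457. 187.  60.]
top bottle_mid 0.95 [186. 164.] [664. 204. 100.]
top bottle_mid 0.91 [152. 119.] [798. 305. 100.]
top white_box 0.59 [333. 224.] [ 502. -221.    0.]
top wrapped_cheese_mid 0.76 [253. 254.] [415.  20.  17.]
top cheese_wheel_mid 0.81 [103. 256.] [414. 456.  20.]
top cheese_wheel_mid 0.66 [411. 206.] [ 551. -452.   20.]
top mustard_jar_mid 0.6 [411. 207.] [ 545. -442.   40.]
top mustard_jar_mid 0.39 [195. 240.] [456. 186.  40.]
top honey_jar_mid 0.82 [ 95. 203.] [564. 474.  50.]
top card_terminal_mid 0.81 [405. 253.] [ 414. -426.   15.]
top card_terminal_mid 0.69 [194. 213.] [538. 195.  15.]
scene red_box 0.69 [297. 226.] [536. 201.   0.]
scene red_lid_edge 0.95 [303. 196.] [452. 174.  60.]
scene red_lid_hinge 0.9 [287. 235.] [617. 203.  60.]
scene bottle_mid 0.7 [282. 237.] [655. 204. 100.]
scene bottle_mid 0.62 [290. 276.] [763. 289. 100.]
scene bottle_mid 0.46 [201. 172.] [ 573. -171.  100.]
scene white_box 0.58 [202. 171.] [ 505. -229.    0.]
scene wrapped_cheese_mid 0.7 [266. 179.] [419
[... 300 characters left out ...]
{'time_s': 1.1, 'qpos': array([ 1.05569880e+00,  1.80801976e-01,  1.60701720e+00,  6.06308123e-06,
        1.35377356e+00, -2.06302725e-01]), 'joint_vel': array([ 0.00036155,  0.00024106, -0.00101509, -0.00108129,  0.00138061,
       -0.00205539]), 'effort': array([ 1.67056542e-04, -4.33836079e+01, -3.42180455e+01,  7.04144896e-02,
        3.07954161e-02,  8.48135301e-06]), 'tcp_pos': array([174.73858683, 547.82055875, 231.80502183]), 'tool_rot': array([ 1.53785340e-01,  9.88104280e-01,  1.00894030e-06, -2.78346037e-06]), 'ft_force': array([ 0.08018031,  0.07402753, -0.58045796]), 'moment': array([-0.0166775 ,  0.03700926, -0.02128983]), 'gripper_force': 0.0, 'finger_gap': 88.14760390234431}
```

View pics/scene0.png

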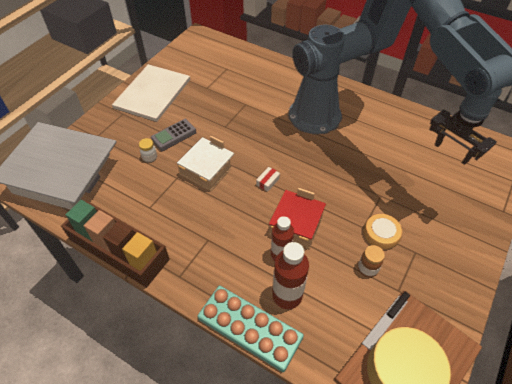

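View pics/top0.png

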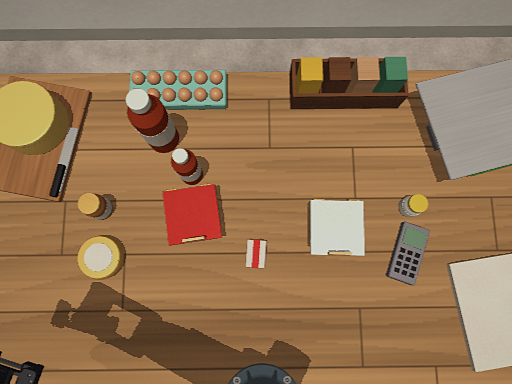

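The top picture shows the red box at (193,214), with its tab at (193,239). The two bottle candidates are a small one at cap (181,156), foot (190,180), right behind the box, and a large one at cap (139,100), foot (165,148). The small one fits: it is the smaller of the two and stands close behind the box. I'll confirm that in a crop and measure it.

```bash
python3 - <<'E'
from h import *
b=cv2.imread("pics/top0.png")
cv2.imwrite("pics/crop.png",cv2.resize(b[70:270,90:260],None,fx=3.9,fy=3,interpolation=2)[:600,:])
hsv=cv2.cvtColor(b,cv2.COLOR_BGR2HSV)
m=(((hsv[...,0]<6)|(hsv[...,0]>174))&(hsv[...,1]>180)&(hsv[...,2]>140)).astype(np.uint8)
m[:, :150]=0;m[:, 235:]=0;m[:180]=0
c=max(cv2.findContours(m,0,2)[0],key=cv2.contourArea);r=cv2.minAreaRect(c);print(r)
P=np.array([at_z("top",p,66) for p in cv2.boxPoints(r)]);print(np.round(P),np.round(P.mean(0)))
for i in range(4):
  d=P[(i+1)%4]-P[i];print(np.linalg.norm(d),np.arctan2(d[1],d[0]))
for q in("bottle_mid",):
  vision.grab_frame("top"); print([(round(e["p"],2),np.round(e["extent"])) for e in vision.look_for("top",q)])
  vision.grab_frame("scene"); print([(round(e["p"],2),np.round(e["extent"])) for e in vision.look_for("scene",q)])
for x in [(181,156),(180,155)]: print(at_z("top",x,200))
o,_=ray("top",(0,0));print(o)
E
```

```text
((191.30526733398438, 214.1757049560547), (53.68728256225586, 53.92007064819336), 81.63410949707031)
[[594. 282.  66.]
 [615. 130.  66.]
 [463. 107.  66.]
 [442. 256.  66.]] [528. 194.  66.]
154.11178937165406 -1.4302722974630697
154.6539333167989 -2.9917117559270667
150.625499297529 1.707333849977838
154.1257086911819 0.17254584963213712
[(0.82, array([172., 153., 203., 184.])), (0.55, array([125.,  88., 179., 154.])), (0.42, array([162., 185., 218., 244.])), (0.24, array([308., 198., 366., 257.]))]
[(0.79, array([269., 216., 296., 260.])), (0.7, array([274., 246., 308., 307.]))]
[658.70418587 200.76353215 200.        ]
[661.36855684 203.36972475 200.        ]
[ 375.78304708   18.88102394 1146.12817113]
```

View pics/crop.png

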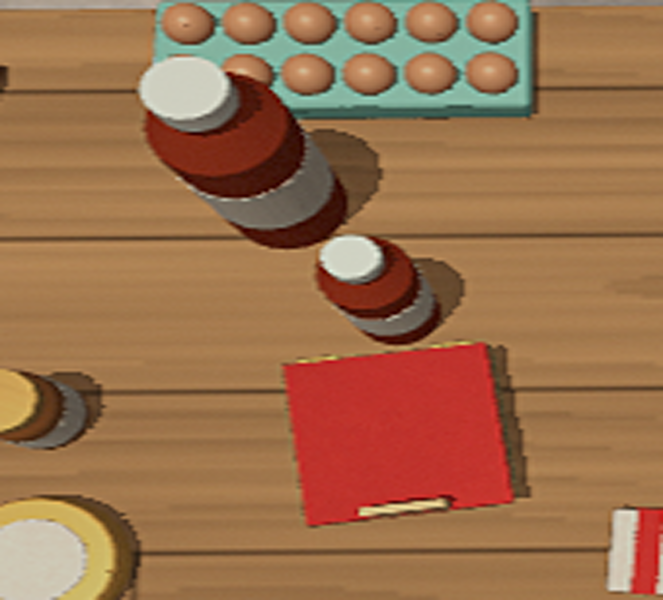

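The crop confirms it: the small bottle, at full-frame cap (181,156), stands right behind the red lid. The big one, foot near (168,145), is the look-alike. I'll push the small bottle to the right, slightly away from the box, with the tool tilted so the tips lead.

```bash
cat >> h.py <<'E'
from scipy.spatial.transform import Rotation as Ro, Slerp
YAW=0.15; BX=np.array([np.cos(YAW),np.sin(YAW),0]); BY=np.array([-np.sin(YAW),np.cos(YAW),0]); UZ=np.array([0,0,1.]); BO=np.array([540,196,0.])
def W(lx,ly,z): return BO+BX*lx+BY*ly+UZ*z
def L(X): d=np.array(X)-BO; return np.round([d@BX,d@BY,d[2]],1)
def frame(z,y): z=z/np.linalg.norm(z); y=y-z*(y@z); y/=np.linalg.norm(y); return Ro.from_matrix(np.c_[np.cross(y,z),y,z])
def rows(p0,R0,p1,R1,n):
    s=Slerp([0,1],Ro.concatenate([R0,R1])); out=[]; p=np.array(p0,float);R=R0
    for i in range(1,n+1):
        q=p0+(np.array(p1)-p0)*i/n; Rn=s(i/n)
        sh=np.round(R.inv().apply(q-p)/30,2); rv=np.round((R.inv()*Rn).as_rotvec(),3)
        out.append([*sh,*rv]); p=p+R.apply(sh*30); R=R*Ro.from_rotvec(rv)
    for k in range(0,n,12): print([[float(v) for v in o] for o in out[k:k+12]])
    return p,R
def cur():
    s=sensors.state(); return np.array(s["tcp_pos"]),Ro.from_quat(s["tool_rot"])
E
cat > p1.py <<'E'
from h import *
for uv in [(178.5,138),(169.5,152)]: print("bigfoot edge",L(at_z("top",uv,0)))
print("bigcap",[L(at_z("top",(138,98.3),z)) for z in (260,280,300)], "smallfoot edge",[L(at_z("top",uv,0)) for uv in[(202,176),(193,184)]])
g=np.radians(20); p=np.sin(g)*BX-np.cos(g)*BY; a=np.cross(UZ,p); th=np.radians(32)
z=-np.cos(th)*UZ+np.sin(th)*p; R1=frame(z,a); print("y",R1.as_matrix()[:,1])
b=W(119,-11,0); tip=b-p*(34+9+14)+UZ*42; tcp=tip-14*z; print("tcp",tcp,L(tcp),"tip",L(tip))
p0,R0=cur(); print("ang",(R0.inv()*R1).magnitude())
up=tcp+UZ*160
p1,R=rows(p0,R0,up,R1,20); rows(p1,R,tcp,R1,8)
E
python3 p1.py
```

```text
bigfoot edge [241.8  16.3   0. ]
bigfoot edge [201.3  49.5   0. ]
bigcap [array([260.5,  63.5, 260. ]), array([250.4,  58.6, 280. ]), array([240.2,  53.8, 300. ])] smallfoot edge [array([109.9, -39.3,   0. ]), array([89.4, -8.8,  0. ])]
y [8.78030034e-01 4.78605536e-01 5.55111512e-17]
tcp [628.47635006 259.46835827  53.87267335] [97.  49.5 53.9] tip [99.5 42.6 42. ]
ang 0.9373973195584847
[[-0.87, -0.23, 0.03, 0.011, -0.027, 0.037], [-0.87, -0.19, 0.06, 0.01, -0.026, 0.037], [-0.88, -0.17, 0.08, 0.011, -0.027, 0.037], [-0.88, -0.12, 0.1, 0.011, -0.026, 0.038], [-0.88, -0.1, 0.13, 0.01, -0.027, 0.037], [-0.88, -0.06, 0.16, 0.011, -0.026, 0.037], [-0.88, -0.02, 0.17, 0.011, -0.027, 0.037], [-0.87, 0.0, 0.2, 0.01, -0.026, 0.037], [-0.87, 0.05, 0.23, 0.011, -0.027, 0.037], [-0.86, 0.08, 0.25, 0.011, -0.026, 0.037], [-0.85, 0.11, 0.26, 0.01, -0.027, 0.037], [-0.83, 0.14, 0.29, 0.011, -0.026, 0.038]]
[[-0.83, 0.19, 0.31, 0.01, -0.027, 0.037], [-0.8, 0.21, 0.33, 0.011, -0.027, 0.037], [-0.79, 0.25, 0.35, 0.011, -0.026, 0.037], [-0.77, 0.28, 0.36, 0.01, -0.027, 0.037], [-0.75, 0.31, 0.39, 0.011, -0.026, 0.037], [-0.72, 0.34, 0.39, 0.011, -0.027, 0.037], [-0.71, 0.38, 0.42, 0.01, -0.026, 0.038], [-0.67, 0.4, 0.42, 0.011, -0.027, 0.037]]
[[0.35, 0.0, 0.57, -0.0, 0.0, -0.0], [0.36, 0.0, 0.56, -0.0, 0.0, -0.0], [0.35, 0.0, 0.57, -0.0, 0.0, -0.0], [0.35, 0.0, 0.56, -0.0, 0.0, -0.0], [0.36, 0.0, 0.57, -0.0, 0.0, -0.0], [0.35, 0.0, 0.57, -0.0, 0.0, -0.0], [0.35, 0.0, 0.56, -0.0, 0.0, -0.0], [0.35, 0.0, 0.57, -0.0, 0.0, -0.0]]
```

>>> {"op": "play_rows", "data": {
  "moves": [
    [-0.87,-0.23,0.03,0.011,-0.027,0.037],
    [-0.87,-0.19,0.06,0.01,-0.026,0.037],
    [-0.88,-0.17,0.08,0.011,-0.027,0.037],
    [-0.88,-0.12,0.1,0.011,-0.026,0.038],
    [-0.88,-0.1,0.13,0.01,-0.027,0.037],
    [-0.88,-0.06,0.16,0.011,-0.026,0.037],
    [-0.88,-0.02,0.17,0.011,-0.027,0.037],
    [-0.87,0,0.2,0.01,-0.026,0.037],
    [-0.87,0.05,0.23,0.011,-0.027,0.037],
    [-0.86,0.08,0.25,0.011,-0.026,0.037],
    [-0.85,0.11,0.26,0.01,-0.027,0.037],
    [-0.83,0.14,0.29,0.011,-0.026,0.038]
  ],
  "fingers": 0.27,
  "squeeze": 20
}}

```text
time_s: 2.3
tcp_pos: [447.9, 374.1, 221.2]
tool_rot: [0.366, 0.915, -0.087, 0.146]
ft_force: [-0.2, -0.3, 0.1]
finger_gap: 23.8
gripper_force: 0.0
```

>>> {"op": "play_rows", "data": {
  "moves": [
    [-0.83,0.19,0.31,0.01,-0.027,0.037],
    [-0.8,0.21,0.33,0.011,-0.027,0.037],
    [-0.79,0.25,0.35,0.011,-0.026,0.037],
    [-0.77,0.28,0.36,0.01,-0.027,0.037],
    [-0.75,0.31,0.39,0.011,-0.026,0.037],
    [-0.72,0.34,0.39,0.011,-0.027,0.037],
    [-0.71,0.38,0.42,0.01,-0.026,0.038],
    [-0.67,0.4,0.42,0.011,-0.027,0.037],
    [0,0,0,0,0,0],
    [0,0,0,0,0,0]
  ]
}}

```text
time_s: 3.13
tcp_pos: [628.7, 258.7, 213.0]
tool_rot: [0.491, 0.826, -0.141, 0.236]
ft_force: [0.2, 0.2, -0.3]
finger_gap: 23.9
gripper_force: 0.0
```

```bash
cat > p2.py <<'E'
from h import *
import sys
p,R=cur(); print(L(p),R.as_matrix()[:,2]@np.c_[BX,BY,UZ],R.as_matrix()[:,1]@np.c_[BX,BY,UZ],sensors.state()["finger_gap"],sensors.state()["ft_force"],sensors.state()["time_s"])
i=vision.grab_frame("top");j=vision.grab_frame("scene");cv2.imwrite(sys.argv[1],np.hstack([cv2.resize(i[70:270,90:260],None,fx=2.3,fy=2.3),cv2.resize(j[120:320,200:370],None,fx=2.3,fy=2.3)]))
E
python3 p2.py pics/a1.png
```

```text
[ 97.1  48.7 213. ] [ 0.17928765 -0.49829268 -0.84826903] [ 0.94032315  0.34028087 -0.00114485] 23.869825145615668 [ 0.22398351  0.1833013  -0.26794859] 3.1333
```

View pics/a1.png

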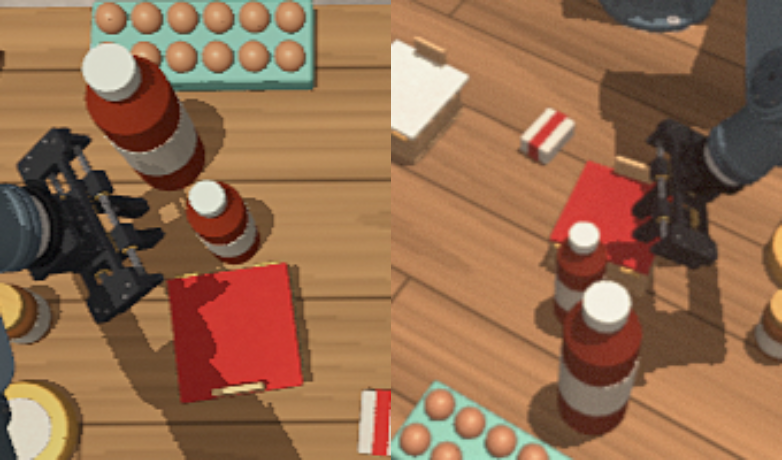

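The top crop (left) shows the open fingertips at (140,210) and (150,240), left of the small bottle. The hand is clear of the big bottle, so I'll descend.

>>> {"op": "play_rows", "data": {
  "moves": [
    [0.35,0,0.57,0,0,0],
    [0.35,0,0.57,0,0,0],
    [0.35,0,0.57,0,0,0],
    [0.35,0,0.57,0,0,0],
    [0.35,0,0.57,0,0,0],
    [0.35,0,0.57,0,0,0],
    [0.35,0,0.57,0,0,0],
    [0.35,0,0.57,0,0,0],
    [0,0,0,0,0,0],
    [0,0,0,0,0,0]
  ]
}}

```text
time_s: 4.07
tcp_pos: [629.7, 259.9, 53.6]
tool_rot: [0.49, 0.827, -0.139, 0.238]
ft_force: [4.9, 0.3, -1.7]
finger_gap: 24.2
gripper_force: 1.9
```

>>> {"op": "play_rows", "data": {
  "moves": [
    [-0.14,0,0.09,0,0,0],
    [-0.14,0,0.09,0,0,0],
    [-0.14,0,0.09,0,0,0],
    [-0.14,0,0.09,0,0,0],
    [-0.14,0,0.09,0,0,0],
    [-0.14,0,0.09,0,0,0],
    [-0.14,0,0.09,0,0,0],
    [-0.14,0,0.09,0,0,0]
  ]
}}

```text
time_s: 4.73
tcp_pos: [648.6, 223.4, 53.4]
tool_rot: [0.491, 0.826, -0.14, 0.237]
ft_force: [-0.0, 2.9, 2.6]
finger_gap: 24.1
gripper_force: 1.6
```

```bash
python3 p2.py pics/a2.png
```

```text
[111.5  10.9  53.4] [ 0.18237941 -0.49747876 -0.84808764] [0.93965202 0.3421289  0.00138113] 24.078050928703753 [-0.0213641   2.89333488  2.61047212] 4.7333
```

View pics/a2.png

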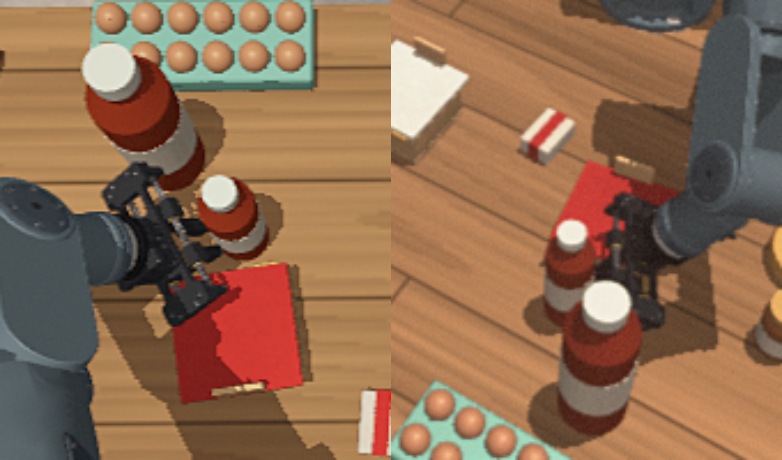

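The bottle is cradled between the fingertips and has slid while staying upright. I'll continue the push.

>>> {"op": "play_rows", "data": {
  "moves": [
    [-0.17,0,0.11,0,0,0],
    [-0.17,0,0.11,0,0,0],
    [-0.17,0,0.11,0,0,0],
    [-0.17,0,0.11,0,0,0],
    [-0.17,0,0.11,0,0,0],
    [-0.17,0,0.11,0,0,0],
    [-0.17,0,0.11,0,0,0],
    [-0.17,0,0.11,0,0,0],
    [-0.17,0,0.11,0,0,0],
    [-0.17,0,0.11,0,0,0],
    [-0.17,0,0.11,0,0,0]
  ]
}}

```text
time_s: 5.75
tcp_pos: [680.4, 164.2, 52.0]
tool_rot: [0.491, 0.826, -0.141, 0.237]
ft_force: [-1.9, 4.0, 3.8]
finger_gap: 23.8
gripper_force: 2.2
```

>>> {"op": "play_rows", "data": {
  "moves": [
    [-0.17,0,0.11,0,0,0],
    [-0.17,0,0.11,0,0,0],
    [-0.17,0,0.11,0,0,0],
    [-0.17,0,0.11,0,0,0],
    [-0.17,0,0.11,0,0,0],
    [-0.17,0,0.11,0,0,0],
    [-0.17,0,0.11,0,0,0],
    [-0.17,0,0.11,0,0,0],
    [0,0,0,0,0,0]
  ]
}}

```text
time_s: 6.5
tcp_pos: [703.7, 120.4, 51.0]
tool_rot: [0.491, 0.826, -0.141, 0.237]
ft_force: [-0.4, 1.9, 0.5]
finger_gap: 23.8
gripper_force: 1.0
```

```bash
python3 p2.py pics/a3.png; python3 - <<'E'
from h import *
for c in("top","scene"):
  vision.grab_frame(c)
  for m in vision.mark_of(c,"bottle_mid")[:3]: print(c,m["p"],L(at_z(c,m["xy"],100)))
E
```

```text
[150.6 -99.2  51. ] [ 0.18049657 -0.49871654 -0.84776341] [ 9.40205339e-01  3.40608108e-01 -1.92343679e-04] 23.75855898526694 [-0.37344563  1.87435087  0.46679367] 6.5
top 0.69 [ 156.  -123.8  100. ]
top 0.59 [266.7  68.7 100. ]
scene 0.76 [228.1  55.4 100. ]
scene 0.68 [ 155.9 -114.2  100. ]
scene 0.68 [ -84.7 -133.   100. ]
```

View pics/a3.png

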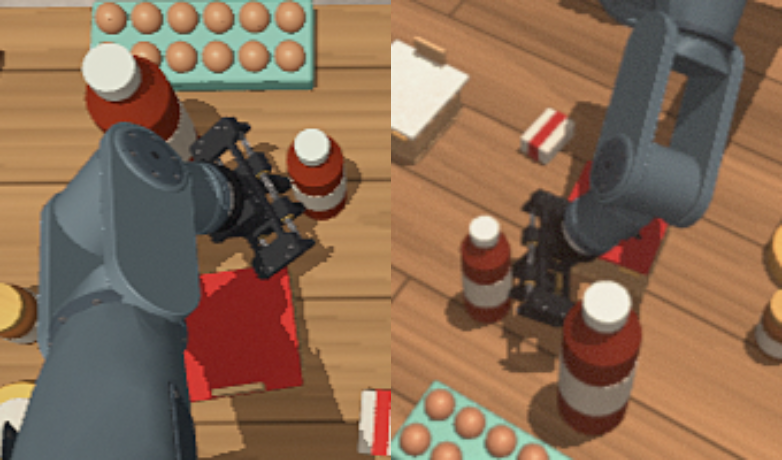

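The top crop shows the small bottle upright with its cap at (312,147), to the right of the lid's right edge at about x=300. I'll push a little further for margin, then back off.

>>> {"op": "play_rows", "data": {
  "moves": [
    [-0.17,0,0.1,0,0,0],
    [-0.17,0,0.1,0,0,0],
    [-0.17,0,0.1,0,0,0],
    [0,0,0,0,0,0],
    [0.2,0,-0.12,0,0,0],
    [0.4,0,-0.25,0,0,0]
  ]
}}

```text
time_s: 7.3
tcp_pos: [701.8, 123.7, 51.5]
tool_rot: [0.492, 0.826, -0.141, 0.237]
ft_force: [-0.5, -0.0, -0.7]
finger_gap: 23.6
gripper_force: 0.0
```

```bash
cat > p3.py <<'E'
from h import *
print(L(at_z("top",(225.7,133.9),200)))
b=vision.grab_frame("top"); print([(m["p"],L(at_z("top",m["xy"],100))) for m in vision.mark_of("top","bottle_mid")[:2]],[(e["p"],np.round(e["extent"])) for e in vision.look_for("top","bottle_mid")[:2]])
p0,R0=cur();print(L(p0))
# lid pose: fingers 30deg below horizontal, pointing +lx
t=np.radians(30); d=np.cos(t)*BX-np.sin(t)*UZ
# after rising: tool y along +-BY
for y in (BY,-BY):
  R1=frame(d,y); print(y,(R0.inv()*R1).magnitude(),(R0.inv()*R1).as_rotvec())
E
python3 p3.py
```

```text
[ 158.4 -134.2  200. ]
[(0.86, array([ 165.2, -153.8,  100. ])), (0.72, array([266.7,  68.7, 100. ]))] [(0.76, array([126.,  89., 176., 141.])), (0.68, array([220., 120., 245., 162.]))]
[148.7 -92.8  51.2]
[-0.14943813  0.98877108  0.        ] 1.302812290793063 [-0.88584206 -0.42643797 -0.85484173]
[ 0.14943813 -0.98877108 -0.        ] 2.3232965608170555 [-0.50255406  1.04395847  2.01377681]
```

```bash
cat > p4.py <<'E'
from h import *
p0,R0=cur()
t=np.radians(30); d=np.cos(t)*BX-np.sin(t)*UZ; R1=frame(d,BY)
print("up"); p,R=rows(p0,R0,p0+UZ*200,R0,8)
print("over"); p,R=rows(p,R,W(-135,0,190)-14*d,R1,20)
print("down"); p,R=rows(p,R,W(-135,0,38)-14*d,R1,8)
print("q",sensors.state()["qpos"])
E
python3 p4.py
```

```text
up
[[-0.44, -0.0, -0.71, 0.0, 0.0, 0.0], [-0.44, -0.0, -0.7, 0.0, 0.0, 0.0], [-0.44, -0.0, -0.71, 0.0, 0.0, 0.0], [-0.45, -0.0, -0.71, 0.0, 0.0, 0.0], [-0.44, -0.0, -0.7, 0.0, 0.0, 0.0], [-0.44, -0.0, -0.71, 0.0, 0.0, 0.0], [-0.44, -0.0, -0.71, 0.0, 0.0, 0.0], [-0.44, -0.0, -0.7, 0.0, 0.0, 0.0]]
over
[[0.31, -0.41, -0.09, -0.044, -0.021, -0.043], [0.33, -0.39, -0.11, -0.045, -0.022, -0.042], [0.35, -0.37, -0.14, -0.044, -0.021, -0.043], [0.35, -0.35, -0.17, -0.044, -0.021, -0.043], [0.37, -0.33, -0.18, -0.044, -0.022, -0.043], [0.37, -0.3, -0.21, -0.045, -0.021, -0.042], [0.39, -0.28, -0.23, -0.044, -0.021, -0.043], [0.39, -0.25, -0.24, -0.044, -0.022, -0.043], [0.39, -0.22, -0.27, -0.045, -0.021, -0.043], [0.4, -0.19, -0.28, -0.044, -0.021, -0.042], [0.4, -0.16, -0.3, -0.044, -0.022, -0.043], [0.39, -0.14, -0.32, -0.045, -0.021, -0.043]]
[[0.4, -0.1, -0.33, -0.044, -0.021, -0.043], [0.39, -0.06, -0.34, -0.044, -0.021, -0.042], [0.39, -0.04, -0.35, -0.044, -0.022, -0.043], [0.38, -0.01, -0.36, -0.045, -0.021, -0.043], [0.37, 0.03, -0.37, -0.044, -0.021, -0.043], [0.37, 0.06, -0.38, -0.044, -0.022, -0.042], [0.35, 0.09, -0.37, -0.045, -0.021, -0.043], [0.34, 0.13, -0.39, -0.044, -0.021, -0.043]]
down
[[0.55, -0.0, 0.32, 0.0, -0.0, 0.0], [0.55, -0.0, 0.32, 0.0, -0.0, 0.0], [0.54, -0.0, 0.31, 0.0, -0.0, 0.0], [0.55, -0.0, 0.32, 0.0, -0.0, 0.0], [0.55, -0.0, 0.32, 0.0, -0.0, 0.0], [0.55, -0.0, 0.32, 0.0, -0.0, 0.0], [0.54, -0.0, 0.31, 0.0, -0.0, 0.0], [0.55, -0.0, 0.32, 0.0, -0.0, 0.0]]
q [ 0.24223929  0.66389391  1.44565538 -0.66111229  0.9872444   0.10271034]
```

>>> {"op": "play_rows", "data": {
  "moves": [
    [-0.44,0,-0.71,0,0,0],
    [-0.44,0,-0.71,0,0,0],
    [-0.44,0,-0.71,0,0,0],
    [-0.44,0,-0.71,0,0,0],
    [-0.44,0,-0.71,0,0,0],
    [-0.44,0,-0.71,0,0,0],
    [-0.44,0,-0.71,0,0,0],
    [-0.44,0,-0.71,0,0,0]
  ],
  "fingers": 0
}}

```text
time_s: 8.12
tcp_pos: [700.9, 125.9, 253.2]
tool_rot: [0.491, 0.827, -0.141, 0.237]
ft_force: [0.7, -0.1, 0.0]
finger_gap: 0.6
gripper_force: 0.0
```

>>> {"op": "play_rows", "data": {
  "moves": [
    [0.31,-0.41,-0.09,-0.044,-0.021,-0.043],
    [0.33,-0.39,-0.11,-0.045,-0.022,-0.042],
    [0.35,-0.37,-0.14,-0.044,-0.021,-0.043],
    [0.35,-0.35,-0.17,-0.044,-0.021,-0.043],
    [0.37,-0.33,-0.18,-0.044,-0.022,-0.043],
    [0.37,-0.3,-0.21,-0.045,-0.021,-0.042],
    [0.39,-0.28,-0.23,-0.044,-0.021,-0.043],
    [0.39,-0.25,-0.24,-0.044,-0.022,-0.043],
    [0.39,-0.22,-0.27,-0.045,-0.021,-0.043],
    [0.4,-0.19,-0.28,-0.044,-0.021,-0.042],
    [0.4,-0.16,-0.3,-0.044,-0.022,-0.043],
    [0.39,-0.14,-0.32,-0.045,-0.021,-0.043]
  ]
}}

```text
time_s: 9.12
tcp_pos: [516.4, 154.9, 219.3]
tool_rot: [0.166, 0.894, -0.036, 0.415]
ft_force: [-0.8, 0.3, 0.7]
finger_gap: 0.2
gripper_force: 0.0
```

>>> {"op": "play_rows", "data": {
  "moves": [
    [0.4,-0.1,-0.33,-0.044,-0.021,-0.043],
    [0.39,-0.06,-0.34,-0.044,-0.021,-0.042],
    [0.39,-0.04,-0.35,-0.044,-0.022,-0.043],
    [0.38,-0.01,-0.36,-0.045,-0.021,-0.043],
    [0.37,0.03,-0.37,-0.044,-0.021,-0.043],
    [0.37,0.06,-0.38,-0.044,-0.022,-0.042],
    [0.35,0.09,-0.37,-0.045,-0.021,-0.043],
    [0.34,0.13,-0.39,-0.044,-0.021,-0.043],
    [0,0,0,0,0,0],
    [0,0,0,0,0,0]
  ]
}}

```text
time_s: 9.95
tcp_pos: [423.7, 203.8, 211.7]
tool_rot: [-0.059, 0.87, 0.027, 0.488]
ft_force: [-0.0, 0.1, -0.1]
finger_gap: 0.6
gripper_force: 0.0
```

```bash
cat > p5.py <<'E'
from h import *
p,R=cur();s=sensors.state();M=R.as_matrix();B=np.c_[BX,BY,UZ]
print("tcp",L(p),"tip",L(p+14*M[:,2]),"z",M[:,2]@B,"y",M[:,1]@B,"q",np.round(s["qpos"],2),s["ft_force"],s["time_s"])
E
python3 p5.py
```

```text
tcp [-113.8   25.   211.7] tip [-101.9   24.7  204.4] z [ 0.85303885 -0.02284043 -0.52134733] y [ 0.02043686  0.99973747 -0.0103597 ] q [ 0.3  -0.52  2.58 -1.14  0.16 -0.36] [-0.00799938  0.0650584  -0.10282881] 9.95
```

The pitch ran into joint limits (q3, q4). I'll use a 45° tilt with the tool turned to the arm's own radial direction, and go under the lip to the right of the tab.

```bash
cat > p6.py <<'E'
from h import *
p0,R0=cur(); az=0.29; t=np.radians(45)
h=np.array([np.cos(az),np.sin(az),0]); d=np.cos(t)*h-np.sin(t)*UZ; R1=frame(d,np.cross(UZ,h))
p,R=rows(p0,R0,W(-128,-45,180)-14*d,R1,8)
print("down");rows(p,R,W(-128,-45,38)-14*d,R1,8)
E
python3 p6.py
```

```text
[[0.13, -0.3, -0.03, -0.017, 0.029, -0.011], [0.13, -0.3, -0.03, -0.016, 0.03, -0.012], [0.14, -0.29, -0.04, -0.017, 0.029, -0.011], [0.14, -0.29, -0.03, -0.016, 0.03, -0.012], [0.15, -0.29, -0.03, -0.017, 0.029, -0.011], [0.15, -0.29, -0.04, -0.017, 0.03, -0.011], [0.15, -0.29, -0.03, -0.016, 0.029, -0.012], [0.16, -0.28, -0.04, -0.017, 0.03, -0.011]]
down
[[0.42, -0.0, 0.42, 0.0, -0.0, -0.0], [0.42, -0.0, 0.42, 0.0, -0.0, -0.0], [0.42, -0.0, 0.42, 0.0, -0.0, -0.0], [0.41, -0.0, 0.41, 0.0, -0.0, -0.0], [0.42, -0.0, 0.42, 0.0, -0.0, -0.0], [0.42, -0.0, 0.42, 0.0, -0.0, -0.0], [0.42, -0.0, 0.42, 0.0, -0.0, -0.0], [0.42, -0.0, 0.42, 0.0, -0.0, -0.0]]
```

>>> {"op": "play_rows", "data": {
  "moves": [
    [0.13,-0.3,-0.03,-0.017,0.03,-0.011],
    [0.13,-0.3,-0.03,-0.017,0.03,-0.011],
    [0.14,-0.3,-0.03,-0.017,0.03,-0.011],
    [0.14,-0.29,-0.03,-0.017,0.03,-0.011],
    [0.15,-0.29,-0.03,-0.017,0.03,-0.011],
    [0.15,-0.29,-0.03,-0.017,0.03,-0.011],
    [0.15,-0.29,-0.03,-0.017,0.03,-0.011],
    [0.16,-0.28,-0.04,-0.017,0.03,-0.011],
    [0,0,0,0,0,0],
    [0,0,0,0,0,0]
  ]
}}

```text
time_s: 10.78
tcp_pos: [423.3, 164.5, 198.9]
tool_rot: [-0.079, 0.901, 0.022, 0.427]
ft_force: [0.5, 0.3, -0.1]
finger_gap: 0.5
gripper_force: 0.0
```

```bash
python3 p5.py
```

```text
tcp [-120.1  -13.7  198.9] tip [-109.3  -13.8  190. ] z [ 0.77247488 -0.00767591 -0.63499892] y [-0.01263734  0.99954313 -0.02745585] q [ 0.07 -0.64  2.58  0.18  0.33 -1.82] [ 0.52803288  0.27668477 -0.06894349] 10.7833
```

```bash
cat > kin.py <<'E'
from h import *
from scipy.optimize import least_squares
def fR(q): return Ro.from_euler("ZYZYZ",[q[0],q[1]+q[2],q[3],q[4],q[5]-np.pi/2])
def fk(q,k):
    a2,a3,e,d1,off,Lw=k; s=q[1]+q[2]
    r=a2*np.sin(q[1])+a3*np.sin(s)+e*np.cos(s); z=d1+a2*np.cos(q[1])+a3*np.cos(s)-e*np.sin(s)
    R=fR(q); return Ro.from_euler("Z",q[0]).apply([r,off,z])+Lw*R.as_matrix()[:,2]
D=[([1.0557,.1808,1.607,0,1.35377,-.2063],[174.739,547.82,231.805]),([.24224,.66389,1.44566,-.66111,.98724,.10271],[701.8,123.7,51.5]),([.3,-.52,2.58,-1.14,.16,-.36],[423.7,203.8,211.7])]
s=sensors.state(); D.append((s["qpos"],s["tcp_pos"]))
f=least_squares(lambda k:np.concatenate([fk(q,k)-np.array(p) for q,p in D]),[400,400,0,200,118,200])
K=f.x
if __name__=="__main__":
  print(np.round(K,1),np.round(f.fun,1)); print(fR(s["qpos"]).as_matrix().round(2),Ro.from_quat(s["tool_rot"]).as_matrix().round(2))
lo=[-2.99,-.89,.3,-1.14,0,-3.12];hi=[2.99,2.07,2.58,4.28,2.63,3.12]
def ik(p,R,q0):
  g=least_squares(lambda q:np.r_[(fk(q,K)-p)/100,(fR(q).inv()*R).as_rotvec()],np.clip(q0,np.array(lo)+.01,np.array(hi)-.01),bounds=(lo,hi)); return g.x,np.abs(g.fun).max()
E
cat > p7.py <<'E'
from kin import *
for tilt in (35,40,45,50):
 for az in (0,.1,.2):
  t=np.radians(tilt);h=np.array([np.cos(az),np.sin(az),0]); d=np.sin(t)*h-np.cos(t)*UZ; R1=frame(d,np.cross(UZ,h))
  for lx,z in((-82,38),(-128,38),(-128,130),(20,190)):
   q,e=ik(W(lx,-45,z)-14*d,R1,[.1,0,2.2,0,.4,-.0]);print(tilt,az,lx,z,q.round(2),round(e,3))
E
python3 kin.py; python3 p7.py
```

```text
Traceback (most recent call last):
  File "kin.py", line 10, in <module>
    f=least_squares(lambda k:np.concatenate([fk(q,k)-np.array(p) for q,p in D]),[400,400,0,200,118,200])
  File "kin.py", line 10, in <lambda>
    f=least_squares(lambda k:np.concatenate([fk(q,k)-np.array(p) for q,p in D]),[400,400,0,200,118,200])
                                             ~~^^^^^
  File "kin.py", line 7, in fk
    R=fR(q); return Ro.from_euler("Z",q[0]).apply([r,off,z])+Lw*R.as_matrix()[:,2]
  File "kin.py", line 3, in fR
    def fR(q): return Ro.from_euler("ZYZYZ",[q[0],q[1]+q[2],q[3],q[4],q[5]-np.pi/2])
                      ~~~~~~~~~~~~~^^^^^^^^^^^^^^^^^^^^^^^^^^^^^^^^^^^^^^^^^^^^^^^^^
  File "scipy/spatial/transform/_rotation.pyx", line 1413, in scipy.spatial.transform._rotation.Rotation.from_euler
ValueError: Expected axis specification to be a non-empty string of upto 3 characters, got ZYZYZ
Traceback (most recent call last):
  File "p7.py", line 1, in <module>
    from kin import *
  File "kin.py", line 10, in <module>
    f=least_squares(lambda k:np.concatenate([fk(q,k)-np.array(p) for q,p in D]),[400,400,0,200,118,200])
  File "kin.py", line 10, in <lambda>
    f=least_squares(lambda k:np.concatenate([fk(q,k)-np.array(p) for q,p in D]),[400,400,0,200,118,200])
                                             ~~^^^^^
  File "kin.py", line 7, in fk
    R=fR(q); return Ro.from_euler("Z",q[0]).apply([r,off,z])+Lw*R.as_matrix()[:,2]
  File "kin.py", line 3, in fR
    def fR(q): return Ro.from_euler("ZYZYZ",[q[0],q[1]+q[2],q[3],q[4],q[5]-np.pi/2])
                      ~~~~~~~~~~~~~^^^^^^^^^^^^^^^^^^^^^^^^^^^^^^^^^^^^^^^^^^^^^^^^^
  File "scipy/spatial/transform/_rotation.pyx", line 1413, in scipy.spatial.transform._rotation.Rotation.from_euler
ValueError: Expected axis specification to be a non-empty string of upto 3 characters, got ZYZYZ
```

```bash
sed -i 's/^def fR.*/def fR(q): return Ro.from_euler("ZYZ",[q[0],q[1]+q[2],q[3]])*Ro.from_euler("YZ",[q[4],q[5]-np.pi\/2])/' kin.py; python3 kin.py; python3 p7.py
```

```text
[441.  514.7  89.4 318.4 117.2 322.8] [ 0.5 -0.4 -0.5  0.2  0.1 -0.3 -0.8  0.7 -0.   0.6 -0.3  0.8]
[[ 0.62  0.16  0.76]
 [ 0.12 -0.99  0.11]
 [ 0.77  0.03 -0.63]] [[-0.62 -0.16  0.76]
 [-0.12  0.99  0.11]
 [-0.77 -0.03 -0.63]]
35 0 -82 38 [ 0.08  0.02  2.4  -0.39  0.12  2.02] 0.0
35 0 -128 38 [ 0.07 -0.09  2.51 -0.31  0.12  1.93] 0.0
35 0 -128 130 [ 0.07 -0.43  2.47 -0.08  0.49  1.7 ] 0.0
35 0 20 190 [ 0.1  -0.11  2.1  -0.11  0.55  1.74] 0.0
35 0.1 -82 38 [0.01 0.   2.42 0.43 0.12 1.07] 0.0
35 0.1 -128 38 [-0.02 -0.12  2.53  0.5   0.14  0.98] 0.0
35 0.1 -128 130 [-0.02 -0.46  2.49  0.14  0.51  1.35] 0.0
35 0.1 20 190 [ 0.05 -0.12  2.11  0.06  0.54  1.48] 0.0
35 0.2 -82 38 [-0.06 -0.01  2.43  0.87  0.19  0.5 ] 0.0
35 0.2 -128 38 [-0.1  -0.13  2.54  0.87  0.23  0.46] 0.0
35 0.2 -128 130 [-0.1  -0.49  2.5   0.33  0.56  1.04] 0.0
35 0.2 20 190 [-0.   -0.13  2.12  0.22  0.56  1.22] 0.0
40 0 -82 38 [ 0.05  0.02  2.45 -0.04  0.    1.65] 0.029
40 0 -128 38 [ 0.04 -0.09  2.55 -0.55  0.    2.15] 0.023
40 0 -128 130 [ 0.07 -0.46  2.53 -0.13  0.38  1.75] 0.0
40 0 20 190 [ 0.1  -0.13  2.16 -0.16
[... 1125 characters left out ...]
  0.5   0.34  0.93] 0.0
50 0 -82 38 [0.05 0.01 2.45 0.83 0.   0.77] 0.195
50 0 -128 38 [ 0.04 -0.11  2.56 -0.5   0.    2.1 ] 0.188
50 0 -128 130 [ 0.18 -0.41  2.58 -0.85  0.24  2.53] 0.052
50 0 20 190 [ 0.12 -0.15  2.28 -0.56  0.17  2.2 ] 0.0
50 0.1 -82 38 [0.05 0.01 2.45 1.   0.   0.53] 0.195
50 0.1 -128 38 [ 0.04 -0.11  2.56  0.58  0.    0.94] 0.188
50 0.1 -128 130 [ 0.08 -0.47  2.58 -0.2   0.26  1.75] 0.098
50 0.1 20 190 [ 0.04 -0.18  2.3   0.32  0.15  1.21] 0.0
50 0.2 -82 38 [-0.14  0.12  2.57  2.53  0.46 -1.24] 0.0
50 0.2 -128 38 [ 0.02 -0.04  2.58  2.93  0.14 -1.49] 0.135
50 0.2 -128 130 [-0.06 -0.52  2.58  0.35  0.38  1.05] 0.142
50 0.2 20 190 [-0.04 -0.19  2.31  0.86  0.25  0.57] 0.0
```

```bash
sed -i 's/q\[5\]-np/q[5]+np/' kin.py; cat > p8.py <<'E'
from kin import *
def best(p,R):
  b=None
  for q0 in ([.1,0,2.2,0,.4,0],[.3,.3,1.8,1.2,1,0],[.3,.3,1.8,-.9,1,0],[.3,.3,1.8,-.9,1.5,1.5],[.3,.3,1.8,1.2,1.5,-1.5],[.3,.3,1.8,2,1.5,-1.5],[-.3,.3,1.8,1.2,1.5,1.5]):
    q,e=ik(p,R,q0)
    if b is None or e<b[1]-1e-4: b=(q,e)
  return b
for side in(1,-1):
 for tilt in(55,60):
  for dev in (0,30,-30,60):   # deg from pure sideways toward +x
   a=np.radians(dev);h=np.sin(a)*BX+side*np.cos(a)*BY; t=np.radians(tilt); d=np.sin(t)*h-np.cos(t)*UZ
   for ys in(1,-1):
    R1=frame(d,ys*np.cross(UZ,h)); o=[]
    for lx,z in((-90,38),(60,190)):
     q,e=best(W(lx,-side*55,z)-14*d,R1);o.append((q.round(2).tolist(),round(e,3)))
    if max(x[1] for x in o)<.02: print(side,tilt,dev,ys,o)
E
python3 kin.py;python3 p8.py
```

```text
[441.  514.7  89.4 318.4 117.2 322.8] [ 0.5 -0.4 -0.5  0.2  0.1 -0.3 -0.8  0.7 -0.   0.6 -0.3  0.8]
[[-0.62 -0.16  0.76]
 [-0.12  0.99  0.11]
 [-0.77 -0.03 -0.63]] [[-0.62 -0.16  0.76]
 [-0.12  0.99  0.11]
 [-0.77 -0.03 -0.63]]
1 55 0 1 [([-0.51, 0.59, 1.85, 0.71, 1.45, 2.11], np.float64(0.0)), ([-0.36, 0.55, 1.49, 0.8, 1.67, 2.47], np.float64(0.0))]
1 55 0 -1 [([-0.51, 0.59, 1.85, 0.71, 1.45, -1.04], np.float64(0.0)), ([-0.36, 0.55, 1.49, 0.8, 1.67, -0.67], np.float64(0.0))]
1 55 30 1 [([-0.66, 0.42, 2.19, 1.02, 1.18, 2.12], np.float64(0.0)), ([-0.43, 0.29, 1.87, 1.02, 1.29, 2.62], np.float64(0.0))]
1 55 30 -1 [([-0.66, 0.42, 2.19, 1.02, 1.18, -1.02], np.float64(0.0)), ([-0.43, 0.29, 1.87, 1.02, 1.29, -0.52], np.float64(0.0))]
1 55 -30 1 [([-0.32, 0.75, 1.55, 0.47, 1.7, 1.99], np.float64(0.0)), ([-0.23, 0.79, 1.1, 0.59, 2.02, 2.28], np.float64(0.0))]
1 55 -30 -1 [([-0.32, 0.75, 1.55, 0.47, 1.7, -1.15], np.float64(0.0)), ([-0.23, 0.79, 1.1, 0.59, 2.02, -0.86], np.float64(0.0))]
1 55 60 1 [([-0.67, 0.27, 2.51, 1.53, 0.93, 2.02], np.float64(0.0)), ([-0.36, 0.03, 2.18, 1.27, 0.83, 2.8],
[... 1998 characters left out ...]
), ([0.63, 0.8, 1.13, -0.9, 1.77, 0.57], np.float64(0.0))]
-1 60 0 -1 [([0.74, 0.83, 1.47, -0.8, 1.6, -2.24], np.float64(0.0)), ([0.63, 0.8, 1.13, -0.9, 1.77, -2.58], np.float64(0.0))]
-1 60 30 1 [([0.84, 0.66, 1.81, -1.11, 1.26, 0.87], np.float64(0.0)), ([0.69, 0.54, 1.56, -1.1, 1.32, 0.48], np.float64(0.0))]
-1 60 30 -1 [([0.84, 0.66, 1.81, -1.11, 1.26, -2.27], np.float64(0.0)), ([0.69, 0.54, 1.56, -1.1, 1.32, -2.66], np.float64(0.0))]
-1 60 -30 1 [([0.59, 0.97, 1.2, -0.55, 1.88, 1.05], np.float64(0.0)), ([0.52, 1.04, 0.72, -0.72, 2.17, 0.72], np.float64(0.0))]
-1 60 -30 -1 [([0.59, 0.97, 1.2, -0.55, 1.88, -2.09], np.float64(0.0)), ([0.52, 1.04, 0.72, -0.72, 2.17, -2.42], np.float64(0.0))]
```

The kinematic fit shows the front approach runs out of joint range, but an approach from the left side (tool pointing right, 33° below horizontal) is comfortable. I'll slip the fingers under the left end of the lip and check each waypoint with the model.

```bash
cat > p9.py <<'E'
from kin import *
t=np.radians(57); d=-np.sin(t)*BY-np.cos(t)*UZ; R1=frame(d,BX)
p0,R0=cur()
print((R0.inv()*R1).magnitude())
print("hover"); p,R=rows(p0,R0,W(-92,88,200)-14*d,R1,22)
q=s["qpos"]; S=Slerp([0,1],Ro.concatenate([R0,R1]))
for i in range(0,23,2):
  qn,e=ik(p0+(W(-92,88,200)-14*d-p0)*i/22,S(i/22),q); 
  if e>.005 or np.abs(qn-q).max()>.35: print("chk",i,qn.round(2),e)
  q=qn
print(q.round(2))
print("down"); p,R=rows(p,R,W(-92,88,25)-14*d,R1,8)
print("in"); p,R=rows(p,R,W(-92,50,25)-14*d,R1,3)
E
python3 p9.py
```

```text
1.5851976991086194
hover
[[-0.04, 0.17, 0.02, 0.057, -0.003, 0.043], [-0.04, 0.17, 0.02, 0.058, -0.003, 0.044], [-0.02, 0.18, -0.0, 0.057, -0.003, 0.043], [-0.02, 0.18, -0.01, 0.058, -0.003, 0.043], [-0.02, 0.17, -0.01, 0.057, -0.003, 0.044], [0.0, 0.18, -0.03, 0.058, -0.003, 0.043], [0.0, 0.17, -0.04, 0.057, -0.003, 0.043], [0.01, 0.17, -0.04, 0.058, -0.003, 0.044], [0.02, 0.17, -0.06, 0.057, -0.003, 0.043], [0.03, 0.16, -0.07, 0.058, -0.003, 0.043], [0.03, 0.16, -0.07, 0.057, -0.003, 0.044], [0.04, 0.15, -0.09, 0.058, -0.003, 0.043]]
[[0.04, 0.15, -0.09, 0.057, -0.003, 0.043], [0.05, 0.13, -0.1, 0.058, -0.003, 0.044], [0.06, 0.13, -0.11, 0.057, -0.003, 0.043], [0.06, 0.12, -0.12, 0.058, -0.003, 0.043], [0.06, 0.11, -0.12, 0.057, -0.003, 0.044], [0.07, 0.1, -0.13, 0.058, -0.003, 0.043], [0.07, 0.09, -0.14, 0.057, -0.003, 0.043], [0.08, 0.08, -0.14, 0.058, -0.003, 0.044], [0.08, 0.07, -0.14, 0.057, -0.003, 0.043], [0.08, 0.05, -0.15, 0.058, -0.003, 0.043]]
chk 2 [ 0.3  -0.48  2.51 -0.79  0.34 -0.65] 2.5516313888196413e-10
chk 4 [ 0.49 -0.32  2.42 -1.14  0.54 -0.11] 2.6286732165980986e-10
chk 6 [ 0.6  -0.19  2.32 -1.14  0.74  0.07] 0.024656671029278626
chk 8 [ 0.7  -0.06  2.21 -1.14  0.91  0.24] 0.01667578534773741
[ 0.77  0.58  1.44 -0.77  1.78  0.73]
down
[[0.61, 0.0, 0.4, -0.0, -0.0, 0.0], [0.61, 0.0, 0.39, -0.0, -0.0, 0.0], [0.61, 0.0, 0.4, -0.0, -0.0, 0.0], [0.61, 0.0, 0.4, -0.0, -0.0, 0.0], [0.62, 0.0, 0.4, -0.0, -0.0, 0.0], [0.61, 0.0, 0.39, -0.0, -0.0, 0.0], [0.61, 0.0, 0.4, -0.0, -0.0, 0.0], [0.61, 0.0, 0.4, -0.0, -0.0, 0.0]]
in
[[-0.23, 0.0, 0.35, -0.0, -0.0, 0.0], [-0.23, 0.0, 0.36, -0.0, -0.0, 0.0], [-0.23, 0.0, 0.35, -0.0, -0.0, 0.0]]
```

```bash
cat > p9.py <<'E'
from kin import *
t=np.radians(57); d=-np.sin(t)*BY-np.cos(t)*UZ; R1=frame(d,BX)
p0,R0=cur(); hA=frame(-UZ-.15*BY,BX+.6*BY); pA=W(-100,40,225)
q=s["qpos"]
def seg(p0,R0,p1,R1,n):
  global q
  S=Slerp([0,1],Ro.concatenate([R0,R1]))
  for i in range(1,n+1):
    qn,e=ik(p0+(p1-p0)*i/n,S(i/n),q)
    if e>.005 or np.abs(qn-q).max()>.17: print("chk",i,(qn-q).round(2),qn.round(2),e)
    q=qn
  return rows(p0,R0,p1,R1,n)
p,R=seg(p0,R0,pA,hA,11); print(q.round(2))
print("hover"); p,R=seg(p,R,W(-92,88,200)-14*d,R1,11);print(q.round(2))
E
python3 p9.py
```

```text
chk 1 [ 0.11  0.08 -0.08 -0.38  0.06  0.51] [ 0.18 -0.56  2.5  -0.2   0.39 -1.31] 2.842170943040401e-15
chk 2 [ 0.08  0.07 -0.08 -0.16  0.11  0.29] [ 0.25 -0.48  2.42 -0.37  0.5  -1.02] 4.453560874034464e-10
[[-0.1, 0.16, -0.0, 0.051, 0.067, 0.084], [-0.09, 0.17, -0.02, 0.051, 0.067, 0.084], [-0.08, 0.17, -0.04, 0.051, 0.067, 0.083], [-0.05, 0.18, -0.04, 0.051, 0.067, 0.084], [-0.04, 0.17, -0.06, 0.051, 0.067, 0.084], [-0.02, 0.18, -0.07, 0.051, 0.066, 0.084], [-0.0, 0.17, -0.08, 0.051, 0.067, 0.084], [0.02, 0.17, -0.09, 0.051, 0.067, 0.084], [0.04, 0.16, -0.1, 0.051, 0.067, 0.083], [0.06, 0.16, -0.09, 0.051, 0.067, 0.084], [0.08, 0.14, -0.11, 0.051, 0.067, 0.084]]
[ 0.33  0.03  1.79 -0.15  1.35 -0.32]
hover
[[0.15, 0.12, 0.03, 0.021, -0.075, 0.046], [0.15, 0.11, 0.01, 0.02, -0.075, 0.045], [0.16, 0.1, -0.0, 0.021, -0.075, 0.046], [0.17, 0.09, -0.02, 0.02, -0.075, 0.046], [0.16, 0.09, -0.03, 0.021, -0.075, 0.046], [0.17, 0.08, -0.05, 0.021, -0.075, 0.045], [0.17, 0.07, -0.05, 0.02, -0.075, 0.046], [0.16, 0.06, -0.08, 0.021, -0.075, 0.046], [0.16, 0.05, -0.08, 0.02, -0.075, 0.046], [0.16, 0.04, -0.1, 0.021, -0.075, 0.045], [0.15, 0.03, -0.11, 0.021, -0.075, 0.046]]
[ 0.77  0.58  1.44 -0.77  1.78  0.73]
```

>>> {"op": "play_rows", "data": {
  "moves": [
    [-0.03,0.05,0,0.017,0.022,0.028],
    [-0.03,0.05,0,0.017,0.022,0.028],
    [-0.03,0.05,0,0.017,0.022,0.028],
    [-0.05,0.09,-0.01,0.026,0.034,0.042],
    [-0.05,0.09,-0.01,0.026,0.034,0.042],
    [-0.08,0.17,-0.04,0.051,0.067,0.084],
    [-0.05,0.18,-0.04,0.051,0.067,0.084],
    [-0.04,0.17,-0.06,0.051,0.067,0.084],
    [-0.02,0.18,-0.07,0.051,0.067,0.084]
  ]
}}

```text
time_s: 11.53
tcp_pos: [429.7, 196.7, 212.8]
tool_rot: [0.207, 0.951, -0.026, 0.229]
ft_force: [0.1, -0.1, -0.3]
finger_gap: 0.3
gripper_force: 0.0
```

>>> {"op": "play_rows", "data": {
  "moves": [
    [0,0.17,-0.08,0.051,0.067,0.084],
    [0.02,0.17,-0.09,0.051,0.067,0.084],
    [0.04,0.16,-0.1,0.051,0.067,0.084],
    [0.06,0.16,-0.09,0.051,0.067,0.084],
    [0.08,0.14,-0.11,0.051,0.067,0.084],
    [0,0,0,0,0,0]
  ]
}}

```text
time_s: 12.03
tcp_pos: [437.7, 221.4, 224.9]
tool_rot: [0.429, 0.9, -0.063, 0.043]
ft_force: [0.1, -0.2, 0.1]
finger_gap: 0.3
gripper_force: 0.0
```

```bash
python3 p5.py; sed -i 's/^p,R=seg(p0,R0,pA.*/p,R=p0,R0/' p9.py; python3 p9.py
```

```text
tcp [-97.4  40.4 224.9] tip [-97.4  38.2 211.1] z [ 1.84681187e-04 -1.52266053e-01 -9.88339524e-01] y [ 0.86226314  0.50057919 -0.07695936] q [ 0.32  0.04  1.78 -0.15  1.35 -0.32] [ 0.06326958 -0.24622325  0.06923267] 12.0333
hover
[[0.15, 0.11, 0.02, 0.02, -0.075, 0.045], [0.16, 0.1, 0.01, 0.021, -0.074, 0.046], [0.16, 0.09, 0.0, 0.02, -0.075, 0.045], [0.17, 0.09, -0.02, 0.02, -0.075, 0.045], [0.17, 0.08, -0.03, 0.021, -0.074, 0.046], [0.17, 0.07, -0.04, 0.02, -0.075, 0.045], [0.16, 0.06, -0.06, 0.02, -0.075, 0.046], [0.17, 0.05, -0.08, 0.021, -0.075, 0.045], [0.16, 0.05, -0.08, 0.02, -0.074, 0.045], [0.16, 0.03, -0.1, 0.02, -0.075, 0.046], [0.15, 0.03, -0.11, 0.021, -0.075, 0.045]]
[ 0.77  0.58  1.44 -0.77  1.78  0.73]
```

>>> {"op": "play_rows", "data": {
  "moves": [
    [0.15,0.11,0.02,0.02,-0.075,0.045],
    [0.16,0.1,0.01,0.02,-0.075,0.045],
    [0.16,0.09,0,0.02,-0.075,0.045],
    [0.17,0.09,-0.02,0.02,-0.075,0.045],
    [0.17,0.08,-0.03,0.021,-0.075,0.046],
    [0.17,0.07,-0.04,0.02,-0.075,0.045],
    [0.16,0.06,-0.06,0.02,-0.075,0.046],
    [0.17,0.05,-0.08,0.02,-0.075,0.045],
    [0.16,0.05,-0.08,0.02,-0.075,0.045],
    [0.16,0.03,-0.1,0.02,-0.075,0.046],
    [0.15,0.03,-0.11,0.021,-0.075,0.045],
    [0,0,0,0,0,0]
  ]
}}

```text
time_s: 13.03
tcp_pos: [430.1, 281.8, 203.9]
tool_rot: [0.567, 0.669, -0.31, 0.367]
ft_force: [-0.3, -1.4, -0.8]
finger_gap: 0.4
gripper_force: 0.0
```

```bash
python3 p5.py; cat > p10.py <<'E'
from h import *
t=np.radians(57); d=-np.sin(t)*BY-np.cos(t)*UZ; R1=frame(d,BX)
p,R=cur()
print("down"); p,R=rows(p,R,W(-92,88,25)-14*d,R1,8)
E
python3 p10.py
```

```text
tcp [-95.9 101.3 203.9] tip [-95.7  89.5 196.3] z [ 0.01295908 -0.84278475 -0.53809472] y [0.99989531 0.01438645 0.00154813] q [ 0.78  0.57  1.46 -0.78  1.76  0.73] [-0.25465736 -1.3821445  -0.82295819] 13.0333
down
[[0.6, 0.01, 0.39, 0.002, 0.001, 0.001], [0.6, 0.02, 0.39, 0.001, 0.001, 0.001], [0.59, 0.01, 0.39, 0.002, 0.001, 0.0], [0.6, 0.02, 0.39, 0.001, 0.001, 0.001], [0.6, 0.02, 0.39, 0.002, 0.001, 0.001], [0.59, 0.01, 0.4, 0.002, 0.001, 0.001], [0.6, 0.02, 0.39, 0.001, 0.001, 0.001], [0.59, 0.01, 0.39, 0.002, 0.001, 0.0]]
```

>>> {"op": "play_rows", "data": {
  "moves": [
    [0.6,0.02,0.39,0,0,0],
    [0.6,0.02,0.39,0,0,0],
    [0.6,0.02,0.39,0,0,0],
    [0.6,0.02,0.39,0,0,0],
    [0.6,0.02,0.39,0,0,0],
    [0.6,0.02,0.39,0,0,0],
    [0.59,0.01,0.39,0,0,0],
    [0.59,0.01,0.39,0,0,0],
    [0,0,0,0,0,0],
    [0,0,0,0,0,0]
  ]
}}

```text
time_s: 13.87
tcp_pos: [435.2, 281.0, 36.4]
tool_rot: [0.569, 0.67, -0.309, 0.364]
ft_force: [0.7, -0.6, -0.0]
finger_gap: 0.2
gripper_force: 0.0
```

```bash
python3 p5.py;  python3 - <<'E'
from h import *
j=vision.grab_frame("scene");i=vision.grab_frame("top");w=vision.grab_frame("wrist")
cv2.imwrite("pics/b1.png",np.hstack([cv2.resize(j[150:290,240:400],(480,420)),cv2.resize(i[150:290,120:226],(318,420))]))
E
```

```text
tcp [-90.9  99.8  36.4] tip [-90.8  88.   28.8] z [ 0.01112906 -0.83873323 -0.5444288 ] y [0.99992209 0.0124124  0.0013179 ] q [ 0.77  0.83  1.44 -0.76  1.58  0.9 ] [ 0.68694503 -0.60164923 -0.03556827] 13.8667
```

View pics/b1.png

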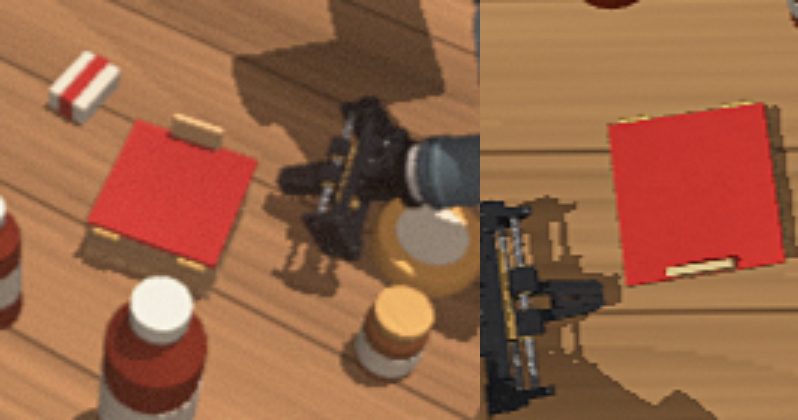

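```bash
python3 - <<'E'
from h import *
print("lid corner",L(at_z("top",(169.3,245),70)), "finger inner edge",L(at_z("top",(160.7,244),36)),"finger outer",L(at_z("top",(160.7,256),36)))
print("pred tip px",proj("top",W(-91,88,30)),"lid corner pred",proj("top",W(-90,75,70)))
E
```

```text
lid corner [-89.6  71.   70. ] finger inner edge [-79.7 102.   36. ] finger outer [-113.7  106.1   36. ]
pred tip px [np.float64(166.49155288168058), np.float64(247.2266026081782)] lid corner pred [np.float64(167.88057431561003), np.float64(245.36793690145402)]
```

>>> {"op": "play_rows", "data": {
  "moves": [
    [0.11,0.13,0.07,0,0,0],
    [-0.11,0,0.18,0,0,0],
    [-0.11,0,0.18,0,0,0],
    [-0.11,0,0.18,0,0,0],
    [-0.11,0,0.18,0,0,0],
    [-0.11,0,0.18,0,0,0],
    [-0.11,0,0.18,0,0,0],
    [0,0,0,0,0,0]
  ]
}}

```text
time_s: 14.68
tcp_pos: [445.2, 243.4, 31.5]
tool_rot: [0.57, 0.669, -0.309, 0.363]
ft_force: [-0.0, -0.1, -0.0]
finger_gap: 0.1
gripper_force: 0.0
```

```bash
python3 p5.py; cat > arc.py <<'E'
from kin import *
import sys
# contact C=(tiplx+17.5, tipz+27); follow arc about (65,60.5)
f0,f1,n=map(float,sys.argv[1:4]); n=int(n); t=np.radians(57)
p,R=cur(); M=R.as_matrix(); tip=L(p+14*M[:,2]); q=s["qpos"]
lx0,z0=tip[0]+17.5-65,tip[2]+27-60.5; r=float(sys.argv[4]) if len(sys.argv)>4 else np.hypot(lx0,z0)
print("r",r,"phi now",np.arctan2(z0,-lx0))
out=[];pp=p.copy()
for f in np.linspace(f0,f1,n+1)[1:]:
  tgt=W(65-r*np.cos(f)-17.5,tip[1],60.5+r*np.sin(f)-27)-14*M[:,2]
  sh=np.round(R.inv().apply(tgt-pp)/30,2); pp=pp+R.apply(sh*30); out.append([float(v) for v in sh]+[0,0,0])
  qn,e=ik(pp,R,q)
  if e>.005 or np.abs(qn-q).max()>.12: print("chk",qn.round(2),e)
  q=qn
for k in range(0,n,12): print(out[k:k+12])
E
python3 arc.py 0 0.8 24
```

```text
tcp [-86.7  61.   31.5] tip [-86.6  49.3  23.8] z [ 0.00781785 -0.83859385 -0.54470105] y [9.99960011e-01 8.92164499e-03 6.16664357e-04] q [ 0.72  0.81  1.51 -0.79  1.53  0.9 ] [-0.01469954 -0.10646508 -0.0059838 ] 14.6833
r 134.45036258783387 phi now -0.07220831770253353
[[-0.4, -0.01, -0.26, 0, 0, 0], [-0.12, 0.01, -0.08, 0, 0, 0], [-0.13, 0.01, -0.08, 0, 0, 0], [-0.12, 0.02, -0.08, 0, 0, 0], [-0.12, 0.02, -0.08, 0, 0, 0], [-0.13, 0.03, -0.08, 0, 0, 0], [-0.12, 0.03, -0.08, 0, 0, 0], [-0.12, 0.04, -0.08, 0, 0, 0], [-0.12, 0.04, -0.08, 0, 0, 0], [-0.12, 0.04, -0.07, 0, 0, 0], [-0.12, 0.06, -0.08, 0, 0, 0], [-0.12, 0.05, -0.07, 0, 0, 0]]
[[-0.11, 0.06, -0.08, 0, 0, 0], [-0.11, 0.07, -0.07, 0, 0, 0], [-0.11, 0.07, -0.07, 0, 0, 0], [-0.11, 0.07, -0.07, 0, 0, 0], [-0.11, 0.08, -0.07, 0, 0, 0], [-0.11, 0.08, -0.07, 0, 0, 0], [-0.1, 0.09, -0.06, 0, 0, 0], [-0.1, 0.09, -0.07, 0, 0, 0], [-0.1, 0.09, -0.06, 0, 0, 0], [-0.09, 0.1, -0.06, 0, 0, 0], [-0.09, 0.1, -0.06, 0, 0, 0], [-0.09, 0.11, -0.06, 0, 0, 0]]
```

Free of contact so far. I'll raise gently and watch the force.

>>> {"op": "play_rows", "data": {
  "moves": [
    [-0.2,0,-0.13,0,0,0],
    [-0.2,0,-0.13,0,0,0],
    [-0.12,0.01,-0.08,0,0,0],
    [-0.12,0.01,-0.08,0,0,0],
    [-0.12,0.02,-0.08,0,0,0],
    [-0.12,0.02,-0.08,0,0,0],
    [-0.12,0.03,-0.08,0,0,0],
    [-0.12,0.03,-0.08,0,0,0]
  ]
}}

```text
time_s: 15.35
tcp_pos: [448.8, 245.8, 72.2]
tool_rot: [0.57, 0.669, -0.309, 0.363]
ft_force: [-1.1, 0.8, -1.4]
finger_gap: 0.8
gripper_force: 0.6
```

```bash
python3 p5.py; python3 - <<'E'
from h import *
j=vision.grab_frame("scene");i=vision.grab_frame("top")
cv2.imwrite("pics/b2.png",np.hstack([cv2.resize(j[150:290,240:400],(480,420)),cv2.resize(i[150:290,120:226],(318,420))]))
E
python3 arc.py 0.19 1.0 24
```

```text
tcp [-82.8  62.9  72.2] tip [-82.7  51.1  64.6] z [ 0.00927873 -0.83817429 -0.54532354] y [0.99994727 0.01017772 0.00137081] q [ 0.72  0.74  1.51 -0.79  1.57  0.85] [-1.12951233  0.84351789 -1.36538672] 15.35
r 133.56754845395645 phi now 0.23807846394341253
[[0.05, -0.02, 0.03, 0, 0, 0], [-0.12, 0.04, -0.08, 0, 0, 0], [-0.12, 0.04, -0.08, 0, 0, 0], [-0.12, 0.05, -0.07, 0, 0, 0], [-0.12, 0.05, -0.08, 0, 0, 0], [-0.12, 0.05, -0.08, 0, 0, 0], [-0.11, 0.06, -0.07, 0, 0, 0], [-0.12, 0.07, -0.07, 0, 0, 0], [-0.11, 0.07, -0.08, 0, 0, 0], [-0.11, 0.07, -0.07, 0, 0, 0], [-0.11, 0.08, -0.07, 0, 0, 0], [-0.1, 0.08, -0.06, 0, 0, 0]]
[[-0.11, 0.09, -0.07, 0, 0, 0], [-0.1, 0.09, -0.06, 0, 0, 0], [-0.1, 0.09, -0.07, 0, 0, 0], [-0.09, 0.1, -0.06, 0, 0, 0], [-0.1, 0.1, -0.06, 0, 0, 0], [-0.09, 0.11, -0.05, 0, 0, 0], [-0.08, 0.11, -0.06, 0, 0, 0], [-0.09, 0.11, -0.05, 0, 0, 0], [-0.08, 0.12, -0.05, 0, 0, 0], [-0.07, 0.12, -0.05, 0, 0, 0], [-0.08, 0.12, -0.05, 0, 0, 0], [-0.07, 0.13, -0.04, 0, 0, 0]]
```

View pics/b2.png

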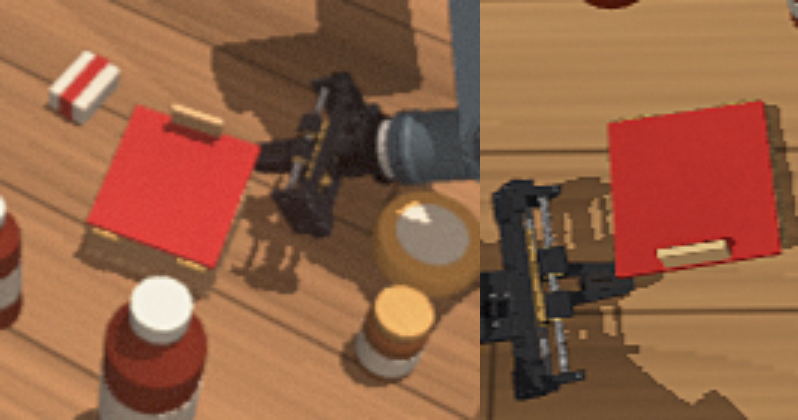

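The lid is rising: its front edge is up and the tab is at (695,252) in the top crop, with the finger under the left end of the lip. I'll continue along the arc.

>>> {"op": "play_rows", "data": {
  "moves": [
    [-0.12,0.05,-0.08,0,0,0],
    [-0.12,0.05,-0.08,0,0,0],
    [-0.12,0.06,-0.08,0,0,0],
    [-0.12,0.06,-0.08,0,0,0],
    [-0.11,0.07,-0.07,0,0,0],
    [-0.12,0.07,-0.07,0,0,0],
    [-0.11,0.07,-0.08,0,0,0],
    [-0.11,0.07,-0.07,0,0,0],
    [-0.11,0.08,-0.07,0,0,0],
    [-0.1,0.08,-0.06,0,0,0],
    [-0.11,0.09,-0.07,0,0,0],
    [-0.1,0.09,-0.06,0,0,0]
  ]
}}

```text
time_s: 16.45
tcp_pos: [473.9, 249.5, 120.4]
tool_rot: [0.57, 0.669, -0.309, 0.363]
ft_force: [-2.5, 0.8, -0.2]
finger_gap: 0.6
gripper_force: 0.7
```

```bash
python3 p5.py; python3 arc.py 0.66 1.3 18
```

```text
tcp [-57.4  62.8 120.4] tip [-57.3  51.1 112.8] z [ 0.00922844 -0.83821685 -0.54525897] y [0.99994847 0.01004237 0.00148604] q [ 0.7   0.69  1.47 -0.81  1.62  0.77] [-2.50965159  0.81007032 -0.17327745] 16.45
r 131.4211931158746 phi now 0.6477622304692832
[[-0.14, 0.13, -0.09, 0, 0, 0], [-0.1, 0.1, -0.06, 0, 0, 0], [-0.09, 0.11, -0.06, 0, 0, 0], [-0.1, 0.11, -0.06, 0, 0, 0], [-0.09, 0.11, -0.06, 0, 0, 0], [-0.08, 0.12, -0.05, 0, 0, 0], [-0.08, 0.12, -0.06, 0, 0, 0], [-0.08, 0.13, -0.05, 0, 0, 0], [-0.08, 0.12, -0.04, 0, 0, 0], [-0.07, 0.13, -0.05, 0, 0, 0], [-0.07, 0.14, -0.04, 0, 0, 0], [-0.06, 0.13, -0.04, 0, 0, 0]]
[[-0.06, 0.14, -0.04, 0, 0, 0], [-0.05, 0.15, -0.03, 0, 0, 0], [-0.06, 0.14, -0.03, 0, 0, 0], [-0.04, 0.15, -0.03, 0, 0, 0], [-0.04, 0.14, -0.03, 0, 0, 0], [-0.04, 0.15, -0.02, 0, 0, 0]]
```

>>> {"op": "play_rows", "data": {
  "moves": [
    [-0.1,0.1,-0.07,0,0,0],
    [-0.1,0.1,-0.06,0,0,0],
    [-0.09,0.11,-0.06,0,0,0],
    [-0.1,0.11,-0.06,0,0,0],
    [-0.09,0.11,-0.06,0,0,0],
    [-0.08,0.12,-0.05,0,0,0],
    [-0.08,0.12,-0.06,0,0,0],
    [-0.08,0.13,-0.05,0,0,0],
    [-0.08,0.12,-0.04,0,0,0],
    [-0.07,0.13,-0.05,0,0,0],
    [-0.07,0.14,-0.04,0,0,0],
    [-0.06,0.13,-0.04,0,0,0]
  ]
}}

```text
time_s: 17.45
tcp_pos: [516.1, 256.0, 156.0]
tool_rot: [0.57, 0.669, -0.309, 0.363]
ft_force: [-0.5, 0.5, 0.0]
finger_gap: 0.3
gripper_force: 0.4
```

>>> {"op": "play_rows", "data": {
  "moves": [
    [-0.06,0.14,-0.04,0,0,0],
    [-0.05,0.15,-0.03,0,0,0],
    [-0.06,0.14,-0.03,0,0,0],
    [-0.04,0.15,-0.03,0,0,0],
    [-0.04,0.14,-0.03,0,0,0],
    [-0.04,0.15,-0.02,0,0,0]
  ]
}}

```text
time_s: 17.95
tcp_pos: [541.8, 260.0, 166.0]
tool_rot: [0.57, 0.669, -0.309, 0.363]
ft_force: [-1.0, 0.5, 0.6]
finger_gap: 0.4
gripper_force: 0.3
```

```bash
python3 p5.py; python3 - <<'E'
from h import *
j=vision.grab_frame("scene");i=vision.grab_frame("top")
cv2.imwrite("pics/b3.png",np.hstack([cv2.resize(j[130:290,220:400],(472,420)),cv2.resize(i[150:290,120:226],(318,420))]))
E
python3 arc.py 1.3 1.75 18
```

```text
tcp [ 11.4  63.  166. ] tip [ 11.5  51.3 158.4] z [ 0.00919636 -0.83822196 -0.54525166] y [0.99994808 0.01010198 0.00133549] q [ 0.65  0.72  1.31 -0.84  1.68  0.65] [-0.96173156  0.53452076  0.56894242] 17.95
r 130.0667905347095 phi now 1.2935527451244917
[[-0.03, 0.13, -0.02, 0, 0, 0], [-0.02, 0.11, -0.01, 0, 0, 0], [-0.02, 0.1, -0.01, 0, 0, 0], [-0.02, 0.11, -0.01, 0, 0, 0], [-0.01, 0.11, -0.01, 0, 0, 0], [-0.02, 0.1, -0.01, 0, 0, 0], [-0.01, 0.11, -0.0, 0, 0, 0], [-0.0, 0.11, -0.01, 0, 0, 0], [-0.01, 0.11, 0.0, 0, 0, 0], [-0.0, 0.11, -0.0, 0, 0, 0], [-0.0, 0.1, -0.0, 0, 0, 0], [-0.0, 0.11, 0.0, 0, 0, 0]]
[[0.0, 0.11, 0.01, 0, 0, 0], [0.01, 0.11, 0.0, 0, 0, 0], [0.0, 0.11, 0.01, 0, 0, 0], [0.01, 0.1, 0.0, 0, 0, 0], [0.02, 0.11, 0.01, 0, 0, 0], [0.01, 0.11, 0.01, 0, 0, 0]]
```

View pics/b3.png

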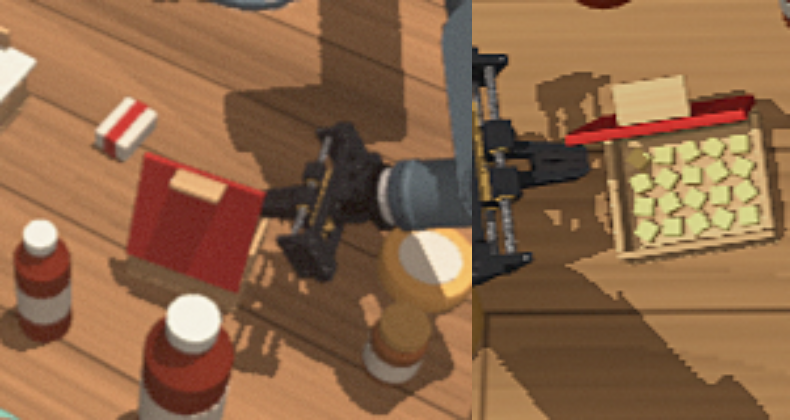

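The lid is nearly upright, at about 1.25 rad: lid edge at (660,118) in the top crop, finger in front of it, bottle upright and clear. I'll ease it over the balance point.

>>> {"op": "play_rows", "data": {
  "moves": [
    [-0.02,0.1,-0.02,0,0,0],
    [-0.02,0.1,-0.01,0,0,0],
    [-0.02,0.1,-0.01,0,0,0],
    [-0.02,0.1,-0.01,0,0,0],
    [-0.01,0.1,-0.01,0,0,0],
    [-0.01,0.1,-0.01,0,0,0],
    [-0.01,0.08,0,0,0,0],
    [0,0.08,0,0,0,0],
    [0,0.08,0,0,0,0],
    [0,0.08,0,0,0,0],
    [0,0.08,0,0,0,0],
    [0,0.08,0,0,0,0]
  ]
}}

```text
time_s: 19.05
tcp_pos: [573.6, 265.1, 169.8]
tool_rot: [0.57, 0.669, -0.309, 0.363]
ft_force: [-0.3, 0.3, -0.1]
finger_gap: 0.2
gripper_force: 0.1
```

>>> {"op": "play_rows", "data": {
  "moves": [
    [0,0.08,0,0,0,0],
    [0,0.08,0,0,0,0],
    [0,0.08,0,0,0,0],
    [0,0.08,0,0,0,0],
    [0,0.08,0,0,0,0],
    [0,0.08,0,0,0,0],
    [0,0.08,0,0,0,0],
    [0,0.08,0,0,0,0],
    [0,0.08,0,0,0,0],
    [0,0.08,0,0,0,0],
    [0,0,0,0,0,0],
    [0,0,0,0,0,0]
  ]
}}

```text
time_s: 20.05
tcp_pos: [597.2, 268.9, 169.8]
tool_rot: [0.57, 0.669, -0.309, 0.363]
ft_force: [-0.2, 0.0, -0.7]
finger_gap: 0.3
gripper_force: 0.0
```

```bash
python3 p5.py; python3 - <<'E'
from h import *
i=vision.grab_frame("top");j=vision.grab_frame("scene")
hsv=cv2.cvtColor(i,cv2.COLOR_BGR2HSV);m=((hsv[...,0]<6)|(hsv[...,0]>174))&(hsv[...,1]>160)&(hsv[...,2]>70);m[:150]=0;m[240:]=0;m[:,:155]=0;m[:,:]&=np.arange(512)[None]<230
ys,xs=np.nonzero(m);print("red rows",ys.min(),ys.max(),xs.min(),xs.max(),len(ys))
for c in("top","scene"): print(c,[(round(k["p"],2),np.round(k["xy"])) for k in vision.mark_of(c,"red_lid_edge")[:2]])
for f in(1.4,1.5,1.6,1.75,2.0):
  X=W(65-155*np.cos(f),0,60.5+155*np.sin(f)); print(f,np.round(proj("top",X)),np.round(proj("scene",X)))
E
```

```text
tcp [ 67.4  63.5 169.8] tip [ 67.5  51.8 162.2] z [ 0.00899212 -0.8382004  -0.54528821] y [0.9999505  0.00985939 0.00133422] q [ 0.61  0.8   1.15 -0.87  1.7   0.57] [-0.15661931  0.01419731 -0.70657028] 20.05
red rows 150 191 155 228 2042
top [(0.9, array([176., 154.]))]
scene [(0.7, array([284., 225.]))]
1.4 [179. 186.] [296. 199.]
1.5 [178. 180.] [294. 202.]
1.6 [177. 174.] [293. 206.]
1.75 [176. 165.] [290. 213.]
2.0 [175. 152.] [285. 224.]
```

The lid matches 2.0 rad (edge mark (176,154) against a predicted (175,152)), and there's no contact force. I'll retreat sideways and up.

>>> {"op": "play_rows", "data": {
  "moves": [
    [0,-0.5,0,0,0,0],
    [0,-0.5,0,0,0,0],
    [0,0,-0.6,0,0,0],
    [0,0,-0.6,0,0,0],
    [0,0,-0.6,0,0,0],
    [0,0,-0.6,0,0,0],
    [0,0,-0.6,0,0,0],
    [0,0,0,0,0,0],
    [0,0,0,0,0,0],
    [0,0,0,0,0,0]
  ]
}}

```text
time_s: 21.08
tcp_pos: [555.2, 337.9, 218.2]
tool_rot: [0.57, 0.669, -0.309, 0.363]
ft_force: [-0.5, -0.6, 0.4]
finger_gap: 0.5
gripper_force: 0.0
```

```bash
python3 p5.py; python3 - <<'E'
from h import *
i=vision.grab_frame("top");j=vision.grab_frame("scene")
cv2.imwrite("pics/end.png",np.hstack([cv2.resize(i[60:290,60:445],(400,239)),cv2.resize(j[110:300,130:400],(400,281))[:239]]))
for c in("top","scene"): print(c,[(round(k["p"],2),np.round(k["xy"])) for k in vision.mark_of(c,"red_lid_edge")[:2]],[(round(k["p"],2),L(at_z(c,k["xy"],100))) for k in vision.mark_of(c,"bottle_mid")[:2]])
E
```

```text
tcp [ 36.3 138.  218.2] tip [ 36.4 126.3 210.5] z [ 0.00854034 -0.83851748 -0.54480776] y [9.99950400e-01 9.95349014e-03 3.55612469e-04] q [ 0.72  0.79  1.07 -0.83  1.84  0.56] [-0.49709508 -0.61984295  0.39900176] 21.0833
top [(0.72, array([176., 154.]))] [(0.92, array([ 169.1, -144.7,  100. ])), (0.68, array([268.5,  67. , 100. ]))]
scene [(0.82, array([285., 223.]))] [(0.95, array([ 170.3, -147.5,  100. ])), (0.94, array([240.7,  64.1, 100. ]))]
```

View pics/end.png

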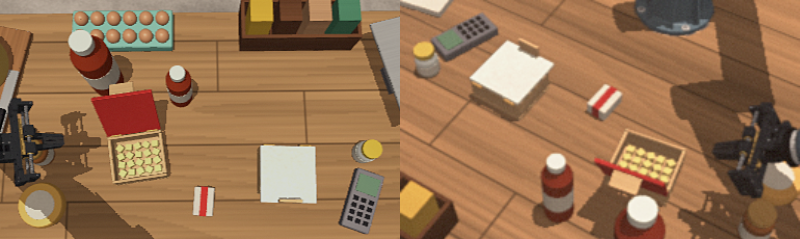

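The final picture shows the red lid resting open at (128,112), the small bottle upright at (178,85), past the right end of the box, and the white box shut. The other goods haven't moved.

```bash
python3 -c "
from cell import order
print(order.hand_in())"
```

```text
the job is handed in; nothing more can be done
None
```

The job is handed in: the chutney bottle stands upright past the right end of the red box, and the red lid was eased over and rests fully open at about 2.0 rad. The white box is still shut and the other goods look undisturbed.

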